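Fetch the grain scoop out of the half-covered trough and hold it over the funnel

ROBOT

A 6-joint arm with a two-finger parallel gripper is mounted at the origin on the work surface. World frame = base frame: x ahead of the robot, y to its left, z up, the work surface at z = 0. Lengths are in mm, angles in rad, forces in N, time in s.
With the tool pointing down it reaches from about 300 to 750 mm from the base axis. Payload 8.5 kg.
Tool frame: the origin (TCP) lies midway between the tips of the shut fingers; the grasp point (between the pads) lies 19 mm behind it; z points along the fingers, y is the line along which they close (so a half turn about z gives the same grasp; the last joint's range is limited). The gripper opens to 88 mm and grips with 3 to 60 N. Pads are 18 mm wide; open, the fingers measure 123 mm over their backs; the gripper's body (75 mm by 187 mm) begins 45 mm behind the grasp point.
Start: joints at [-1.499, 0.381, 1.297, -0, 1.464, -0.215], TCP at [155.581, -527.518, 238.748] pointing down, gripper open.
Joint ranges: [-3.11, 3.11], [-0.89, 2.33], [0.22, 2.48], [-1.42, 4.56], [0.17, 2.85], [-2.88, 2.88]. Speed limits (rad/s): [2.39, 2.39, 3.14, 3.14, 3.14, 3.14].

INTERFACE

Orientations are given as a rotation vector (axis times angle).
In Python, from bench import * gives the robot as it stands. The module is installed in compiled form; this text tells all that it offers.
- The arm moves only by the tool arm_command, never from a script. Its argument "steps" is one flat list of numbers, 7 for each row, row after row: the shift along the world's x, y, z in m, then the turn, a rotation vector about the world's x, y, z in rad, then the finger opening in m, from 0 to 0.0881. In form: [dx, dy, dz, ax, ay, az, gripper, dx, dy, dz, ax, ay, az, gripper, ...]. A call has exactly 8 rows; each row is the pose to reach, as a shift and turn from the pose commanded when the call began; what a row does not reach only later rows make up. A row lasts 1/12 s, in which the tool goes at most 41.7 mm and 7.16 degrees, less where a joint would pass 70% of its speed; a pose out of reach is approached as far as the arm can. A call with a gripper value outside its range is refused whole. The fingers move at their own pace and stop on an object; the grip force is fixed at half the most. Time passes only in rows, so rows that repeat a pose let the fingers close, or fill a call up. It gives the time, the measured TCP pose, the force, the opening and the grip force at its end, in the units of the state.
- observe(): the state, without advancing time (a new reading comes with each control period).
- snapshot(name): name is "side" or "top"; returns the picture (480x640x3 uint8, red, green, blue); there is no depth.
- camera_params(name): a dict with "fovy" (degrees; the focal length in pixels is half the picture's height over the tangent of half this angle, whatever the lens; pixels are square), "cx", "cy" (the principal point, pixels), "k1" (the pictures are not rectified: a ray, as slopes to the right and down, at radius r is drawn at 1 + k1 r^2 times it, then the intrinsics apply), "cam_to_world" (4x4, takes a point from camera to world coordinates). Camera axes: x right, y up, looking along -z (the intrinsics and any distortion apply to the point x, -y, -z); pixel columns grow to the right and rows downward; lengths in mm; the calibration is good to about 2 mm. A picture is of the moment at which its call begins. camera_params takes no time and is no camera call.
- finish_job(): hands the job in; it is judged then, once.
The state is a dict: "time": time; "joint_pos": joint angles; "dq": joint speeds; "tau": joint torques, N m; "position": TCP position; "eef_rot": TCP orientation; "ft_force": force on the tool from outside, world axes, zero at the start; "ft_torque": the same for the moment, N m; "finger_gap": opening from 0.0 (shut) to 1.0 (fully open); "grasp_force": force on a finger pad.
Only numpy, scipy, OpenCV 4.12 (cv2) and the standard library are available. Lean on these libraries where they do the work, as an engineer would, in place of code of your own. Each camera call takes 0.05 s, during which the arm holds its last target. There are 200 camera calls.

TASK

Get ready to fill the storage jar: first set the yellow funnel upright, fully home in the jar's neck, and let go of it. Then take the long grain scoop out of the wash-up trough, threading it at a slant through the gap between the two draining boards, and finish while still holding it level and still in the air with its blue bowl straight above the funnel's mouth, not touching the funnel or anything else. Leave the mug, the pot and the bottle where they stand, and do not knock the jar over.

Things in the scene. Friction and masses are not known exactly. Their poses are not given: they have to be found in the camera images.
- trough: White wash-up trough, fixed: 420 (x) x 210 (y) x 85 mm high, walls 5, inner floor 8 above its underside. Origin: centre of underside; x along its length away from the robot, z up. Two fixed wooden boards across its top (heights 85 to 95): near one x -210..-55, far one x 145..210; the gap between is 200 x 200 mm.
- trough_gap (a point): Centre of the gap between the boards, at the height of the boards' tops: (45, 0, 95) mm in the trough's frame.
- scoop: Grain scoop, 300 mm long, 90 g, flat on the trough's floor, ends under both boards. Origin: mid-length, underside level; x to the bowl (about the trough's x), z up. Wooden handle bar x -150..90, 14 wide, 16 high, centre line 26 above the underside. Tail foot: last 12 mm, 24 wide, 0..34 high. Blue open bowl x 90..150, 50 wide, 36 high.
- scoop_bowl (a point): Centre of the bowl's underside, (120, 0, 0) mm in the scoop's frame.
- scoop_tail (a point): Tail end of the handle's centre line, (-150, 0, 26) mm in the scoop's frame.
- jar: Loose brown earthenware storage jar, about 0.7 kg, standing upright, 90 mm diameter, 105 mm high; neck outside 60 mm, inside 46 mm diameter. Origin: centre of its underside, z up.
- jar_rim (a point): Centre of the jar's mouth, 105 mm above its underside.
- funnel: Loose yellow funnel, 60 g, 75 mm high, standing upright on its spout. Origin: centre of the spout's lower end, z up. Spout 31 mm outside diameter at the bottom, 38 at 32 height; cone to 60 at 50 height; straight collar of 60 mm diameter from 50 to 75, to grip from above across its outside. Fully home, the cone rests on the jar's rim, spout about 38 mm inside.
- funnel_mouth (a point): Centre of the funnel's upper opening, 75 mm above its origin (54 mm inside diameter).
- mug: Bystander: red mug, 72 mm diameter, 85 mm high, with a handle. Origin: centre of its underside. It and the funnel may have swapped places.
- pot: Bystander: dark lidded pot, 104 mm diameter, 82 mm high with its knob. Origin: centre of its underside.
- bottle: Bystander: amber bottle, 54 mm diameter, 160 mm high. Origin: centre of its underside.
Mind the look-alikes: they are no part of the job. Of the things that look like the funnel, the largest one is meant.

How it is judged:
By the outcome, as a careful person would: the job done as asked, in the order asked, and still so for the second after the job is handed in, while the arm keeps its last pose, push and grip.
It also fails if it takes over 67 s, if anything falls off the work surface, if the arm or the gripper's body presses on something with over 40 N, if the wrist force passes 120 N, or if a joint passes its speed limit or range.

## Working session

There is one attempt and no reset: what is moved stays moved. The work goes in short steps, Python scripts to look and compute and a tool call to move; the robot and the scene stay as the last step left them, time stands still between calls to the robot, and variables do not carry over. Pictures are saved under pics/ and viewed, at most 10 in all, crops included, and the job is handed in when it is done.

Besides the shell and the picture viewer there is one more tool, called after "Call:" as name(argument=value, ...) on one line, values as JSON. arm_command: Moves the arm, as the interface text tells. Its arguments: {"type":"object","properties":{"steps":{"type":"array"}},"required":["steps"]}

```bash
mkdir -p pics
cat > h.py <<'E'
import numpy as np, cv2
from bench import *
from scipy.spatial.transform import Rotation as R
def snap(n,f=None):
    im=snapshot(n)
    if f: cv2.imwrite('pics/'+f,im[:,:,::-1])
    return im
def ray(n,u,v):
    p=camera_params(n); f=240/np.tan(np.radians(p['fovy'])/2)
    K=np.array([[f,0,p['cx']],[0,f,p['cy']],[0,0,1.]])
    q=cv2.undistortPoints(np.array([[[u,v]]],float),K,np.array([p['k1'],0,0,0,0.]))[0,0]
    T=np.array(p['cam_to_world']); d=T[:3,:3]@[q[0],-q[1],-1]
    return T[:3,3],d
def onz(n,u,v,z):
    c,d=ray(n,u,v); return c+d*(z-c[2])/d[2]
def proj(n,P):
    p=camera_params(n); f=240/np.tan(np.radians(p['fovy'])/2)
    T=np.array(p['cam_to_world']); c=T[:3,:3].T@(np.array(P,float)-T[:3,3])
    x,y=c[0]/-c[2],-c[1]/-c[2]; s=1+p['k1']*(x*x+y*y)
    return np.array([f*x*s+p['cx'],f*y*s+p['cy']])
E
python3 - <<'E'
from h import *
np.set_printoptions(precision=3,suppress=True)
for n in('side','top'):
    snap(n,n+'0.png'); p=camera_params(n); print(n,p['fovy'],p['k1'],p['cx'],p['cy'],p['cam_to_world'])
print(observe())
E
```

```text
side 43.35876986428404 -0.004721505221658576 327.12506865370926 243.24601535786294 [[ -0.686   0.484  -0.543 -68.478]
 [ -0.727  -0.454   0.514 628.456]
 [  0.002   0.748   0.664 924.903]
 [  0.      0.      0.      1.   ]]
top 48.0668228212426 0.04265587121875847 309.6055336027407 239.2527677444926 [[   0.045    0.979   -0.199  324.468]
 [  -0.999    0.044   -0.008  -30.106]
 [   0.001    0.199    0.98  1411.454]
 [   0.       0.       0.       1.   ]]
{'time': 0.1, 'joint_pos': array([-1.499,  0.381,  1.298,  0.   ,  1.464, -0.215]), 'dq': array([-0.   , -0.002, -0.003,  0.002, -0.   ,  0.001]), 'tau': array([  0.004, -43.865, -22.491,   0.072,   0.034,  -0.   ]), 'position': array([ 155.575, -527.273,  238.217]), 'eef_rot': array([-3.108, -0.449, -0.   ]), 'ft_force': array([ 0.18 , -0.688, -0.643]), 'ft_torque': array([-0.018,  0.024,  0.012]), 'grasp_force': 0.0, 'finger_gap': 0.9987996816367766}
```

View pics/top0.png

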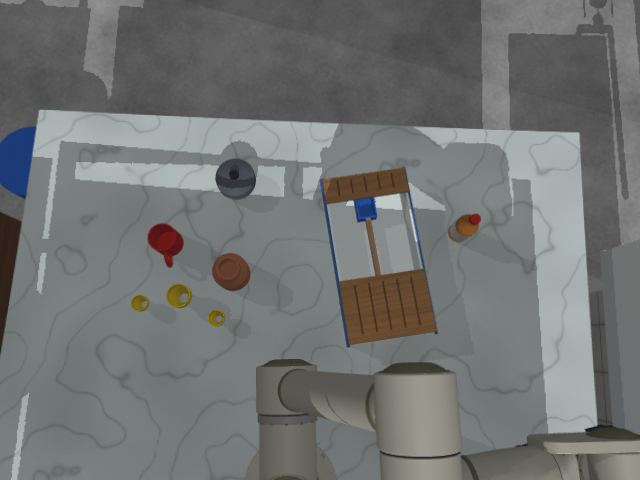

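View pics/side0.png

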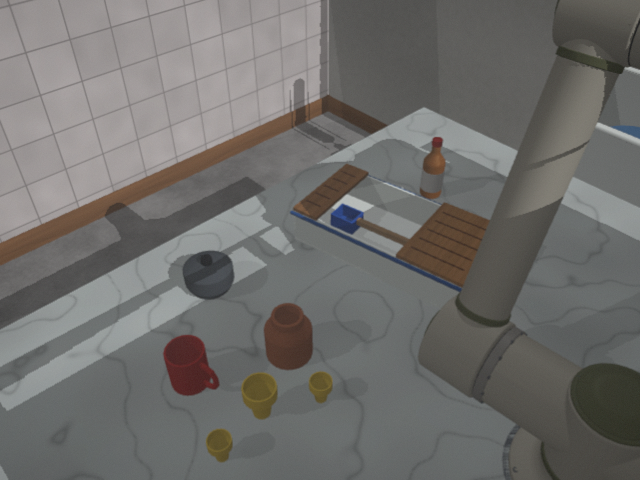

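Top view: yellow candidates at (179,296), which is the largest, (140,303) and (217,318). In the side view they are at (260,393), (219,444) and (320,386). The largest one is the funnel. The jar is at (231,271), the mug at (165,238), and the scoop bowl at (365,209) with its handle running to (378,275).

Run:
```python
from h import *
np.set_printoptions(precision=1,suppress=True)
im=cv2.imread('pics/top0.png');sd=cv2.imread('pics/side0.png')
def blobs(im,lo,hi,amin=60):
    m=cv2.inRange(cv2.cvtColor(im,cv2.COLOR_BGR2HSV),lo,hi)
    n,l,s,c=cv2.connectedComponentsWithStats(m)
    return [(s[i],c[i],(l==i).astype('uint8')) for i in range(1,n) if s[i][4]>amin]
for nm,I in(('top',im),('side',sd)):
    for t,lo,hi in(('yel',(22,120,60),(35,255,255)),('brown',(3,70,60),(16,200,255)),('blue',(108,150,60),(125,255,255)),('red',(0,200,60),(3,255,255))):
        for s,c,m in blobs(I,lo,hi): 
            print(nm,t,s,c,onz(nm,*c,{'yel':60,'brown':80,'blue':30,'red':60}[t]))
crop=np.hstack([cv2.resize(im[220:345,110:270],None,fx=2.4,fy=2.4,interpolation=2),cv2.resize(sd[280:405+65,180:340],(384,456))[:300]])
a=cv2.resize(im[225:335,120:260],(490,385),interpolation=cv2.INTER_CUBIC)
b=cv2.resize(im[160:355,310:445],(300,433),interpolation=cv2.INTER_CUBIC)
o=np.zeros((433,790,3),'uint8');o[:385,:490]=a;o[:,490:]=b
cv2.imwrite('pics/crop1.png',o)
```

```text
top yel [166 284  26  24 424] [177.7 295.1] [441.5 303.7  60. ]
top yel [131 295  18  16 200] [138.8 302.5] [419.  398.1  60. ]
top yel [208 310  17  16 182] [215.6 317.4] [390.4 204.8  60. ]
top brown [ 323  168   86   36 2000] [364.8 185.2] [ 743.2 -155.2   80. ]
top brown [455 215  24  22 352] [465.7 226.2] [ 646.5 -412.4   80. ]
top brown [ 339  218   97  127 5809] [385.9 303.8] [ 441.4 -214.7   80. ]
top brown [ 212  253   38   38 1096] [230.8 271.4] [504.2 172.8  80. ]
top blue [   0  127   36   71 1832] [ 16.2 159.8] [785.1 770.6  30. ]
top blue [355 198  22  23 400] [365.4 208.6] [ 694.4 -163.1   30. ]
top blue [325 204  14  79 119] [331.3 242.8] [598.  -76.4  30. ]
side yel [ 242  373   35   46 1184] [259.3 393.2] [440. 303.  60.]
side yel [309 372  23  30 506] [320.3 385.1] [381.5 217.   60. ]
side yel [206 429  26  32 606] [219.1 443.5] [410.2 407.2  60. ]
side brown [   0   95  386  170 6833] [176.4 175.1] [1051.5   68.9   80. ]
side brown [423 146  22  29 450] [434.3 161.8] [ 661.9 -430.3   80. ]
side brown [ 294  164   74   55 1580] [330.  191.2] [ 751.  -156.9   80. ]
side brown [420 189  21  10 112] [430.  194.1] [ 584.  -318.6   80. ]
side brown [ 357  203  132   84 4570] [443.1 242.8] [ 455.8 -205.9   80. ]
side brown [ 264  303   48   67 2569] [288.  336.9] [486.4 198.6  80. ]
side blue [332 205  15  15  95] [339.3 212.9] [ 722.2 -160.5   30. ]
```

View pics/crop1.png

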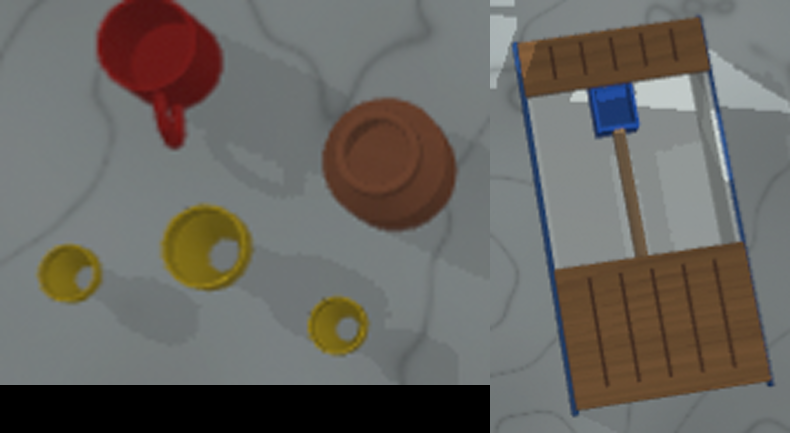

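The crop confirms it: the big yellow funnel's mouth is at crop (206,247), px (178.9,295.6), about 63 mm across. The jar's neck is at crop (378,156). The board corners and the scoop show clearly in the right-hand panel.

```bash
cat >> h.py <<'E'
def onez(n,u,v,z): return onz(n,u,v,z)
E
python3 - <<'E'
from h import *
np.set_printoptions(precision=1,suppress=True)
print('funnel',onz('top',178.9,295.6,75),'jar',onz('top',228,269.6,105))
b=lambda x,y:(310+(x-490)/2.222,160+y/2.222)
for t,x,y,z in [('nTL',553,270,95),('nTR',745,243,95),('nBL',575,411,95),('nBR',772,382,95),('fTL',515,43,95),('fTR',700,17,95),('fBR',710,70,95),('fBL',527,97,95),('bowlNL',597,137,36),('bowlNR',638,129,36),('h far',619,131,34),('h near',641,256,34)]:
    print(t,onz('top',*b(x,y),z))
# side-view check: project funnel/jar
for P in [(441,303,75)]: print(proj('side',P),proj('top',P))
# stereo centroids check
E
```

```text
funnel [439.1 296.9  75. ] jar [505.  176.1 105. ]
nTL [489.2 -95.1  95. ]
nTR [ 529.  -306.6   95. ]
nBL [ 337.7 -124.    95. ]
nBR [ 378.6 -335.8   95. ]
fTL [749.  -42.5  95. ]
fTR [ 789.7 -254.1   95. ]
fBR [ 726.7 -266.3   95. ]
fBL [685.5 -58.7  95. ]
bowlNL [ 656.6 -144.5   36. ]
bowlNR [ 668.5 -192.6   36. ]
h far [ 665.5 -170.5   34. ]
h near [ 517.7 -199.4   34. ]
[258.3 387.6] [176.5 294.7]
```

Call:
arm_command(steps=[0.28, 0.33, 0.0, 0, 0, 0, 0.088, 0.28, 0.33, 0.0, 0, 0, 0, 0.088, 0.28, 0.33, 0.0, 0, 0, 0, 0.088, 0.28, 0.33, 0.0, 0, 0, 0, 0.088, 0.28, 0.33, 0.0, 0, 0, 0, 0.088, 0.28, 0.33, 0.0, 0, 0, 0, 0.088, 0.28, 0.33, 0.0, 0, 0, 0, 0.088, 0.28, 0.33, 0.0, 0, 0, 0, 0.088])

```text
time: 0.77
position: [372.0, -271.5, 238.7]
eef_rot: [-3.109, -0.448, 0.0]
ft_force: [0.0, -0.7, -0.3]
finger_gap: 0.996
grasp_force: 0.0
```

Run:
```python
from h import *
np.set_printoptions(precision=1,suppress=True)
for P in [(439,297,75),(441,300,75),(441,303,75),(440,300,0),(505,176,105),(505,176,0)]: print(P,proj('side',P),proj('top',P))
o=observe();print(o['time'],o['position'],o['joint_pos'])
```

```text
(439, 297, 75) [261.8 386.3] [178.8 295.6]
(441, 300, 75) [259.7 386.6] [177.7 294.8]
(441, 303, 75) [258.3 387.6] [176.5 294.7]
(440, 300, 0) [263.1 412.2] [184.5 298. ]
(505, 176, 105) [290.2 315.4] [228.  269.6]
(505, 176, 0) [292.3 352. ] [233.9 275.3]
0.7667 [ 372.  -271.5  238.7] [-0.9  0.2  1.5 -0.   1.4  0.4]
```

Call:
arm_command(steps=[0.068, 0.3, 0.0, 0, 0, 0, 0.088, 0.068, 0.571, 0.0, 0, 0, 0, 0.088, 0.068, 0.571, 0.0, 0, 0, 0, 0.088, 0.068, 0.571, 0.0, 0, 0, 0, 0.088, 0.068, 0.571, 0.0, 0, 0, 0, 0.088, 0.068, 0.571, 0.0, 0, 0, 0, 0.088, 0.068, 0.571, 0.0, 0, 0, 0, 0.088, 0.068, 0.571, 0.0, 0, 0, 0, 0.088])

```text
time: 1.43
position: [412.1, 59.3, 238.7]
eef_rot: [3.109, 0.449, -0.0]
ft_force: [0.2, -0.6, 0.3]
finger_gap: 0.997
grasp_force: 0.0
```

Call:
arm_command(steps=[0.028, 0.241, 0.0, 0, 0, 0, 0.088, 0.028, 0.241, 0.0, 0, 0, 0, 0.088, 0.028, 0.241, 0.0, 0, 0, 0, 0.088, 0.028, 0.241, 0.0, 0, 0, 0, 0.088, 0.028, 0.241, 0.0, 0, 0, 0, 0.088, 0.028, 0.241, 0.0, 0, 0, 0, 0.088, 0.028, 0.241, -0.06, 0, 0, 0, 0.088, 0.028, 0.241, -0.1, 0, 0, 0, 0.088])

```text
time: 2.1
position: [441.1, 300.4, 155.3]
eef_rot: [-3.107, -0.454, -0.008]
ft_force: [0.3, -0.7, -1.4]
finger_gap: 1.003
grasp_force: 0.0
```

Run:
```python
from h import *
np.set_printoptions(precision=1,suppress=True)
o=observe();print(o['time'],o['position'],o['joint_pos'])
a=snap('top');b=snap('side')
I=np.hstack([cv2.resize(a[200:340,110:290],(400,311)),cv2.resize(b[270:430,180:360],(390,347))[:311]])
cv2.imwrite('pics/c2.png',I[:,:,::-1])
```

```text
2.1 [441.1 300.4 155.3] [0.4 0.4 1.5 0.  1.2 1.7]
```

View pics/c2.png

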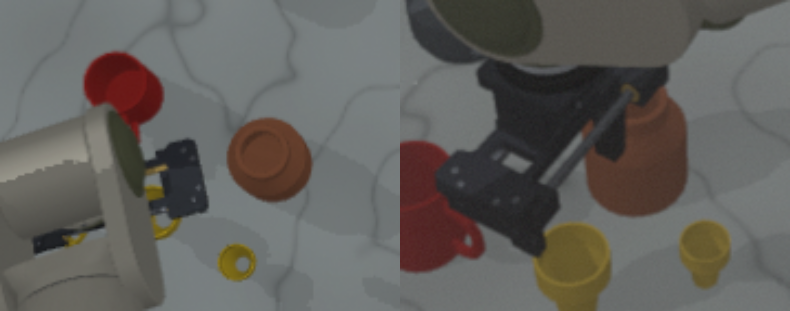

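The fingers straddle the funnel: in the crop they are at (540,245) and (610,150), with the funnel between and below at (573,260). The mug, jar and look-alikes are clear. Going down.

Call:
arm_command(steps=[0, 0, -0.03, 0, 0, 0, 0.088, 0, 0, -0.06, 0, 0, 0, 0.088, 0, 0, -0.08, 0, 0, 0, 0.088, 0, 0, -0.085, 0, 0, 0, 0.088, 0, 0, -0.09, 0, 0, 0, 0.088, 0, 0, -0.09, 0, 0, 0, 0.088, 0, 0, -0.09, 0, 0, 0, 0.088, 0, 0, -0.09, 0, 0, 0, 0.088])

```text
time: 2.87
position: [441.3, 298.4, 66.9]
eef_rot: [-3.109, -0.449, -0.004]
ft_force: [0.2, 0.4, -0.3]
finger_gap: 0.997
grasp_force: 0.0
```

Call:
arm_command(steps=[0, 0.001, -0.018, 0, 0, 0, 0.088, 0, 0.001, -0.018, 0, 0, 0, 0.088, 0, 0.001, -0.018, 0, 0, 0, 0.05, 0, 0.001, -0.018, 0, 0, 0, 0.05, 0, 0.001, -0.018, 0, 0, 0, 0.05, 0, 0.001, -0.018, 0, 0, 0, 0.05, 0, 0.001, -0.018, 0, 0, 0, 0.05, 0, 0.001, -0.018, 0, 0, 0, 0.05])

```text
time: 3.53
position: [440.8, 299.3, 47.8]
eef_rot: [-3.109, -0.449, -0.001]
ft_force: [-0.7, 0.3, 3.5]
finger_gap: 0.62
grasp_force: 29.3
```

Call:
arm_command(steps=[0, 0, 0, 0, 0, 0, 0.05, 0, 0, 0, 0, 0, 0, 0.05, 0, 0, 0.02, 0, 0, 0, 0.05, 0, 0, 0.06, 0, 0, 0, 0.05, 0, 0, 0.1, 0, 0, 0, 0.05, 0, 0, 0.13, 0, 0, 0, 0.05, 0, 0, 0.15, 0, 0, 0, 0.05, 0, 0, 0.15, 0, 0, 0, 0.05])

```text
time: 4.2
position: [441.8, 299.7, 201.5]
eef_rot: [-3.108, -0.449, -0.012]
ft_force: [-0.2, 0.3, -0.6]
finger_gap: 0.62
grasp_force: 29.5
```

Run:
```python
from h import *
np.set_printoptions(precision=2,suppress=True)
o=observe();print(o['time'],o['position'],o['eef_rot'],o['finger_gap'],o['grasp_force'],o['ft_force'])
b=snap('side','s3.png');a=snap('top','t3.png')
cv2.imwrite('pics/c3.png',cv2.resize(b[200:440,140:400],(780,600)[:1]*1+(600,) if 0 else (650,600))[:,:,::-1])
```

```text
4.2 [441.81 299.74 201.48] [-3.11 -0.45 -0.01] 0.6198847311793917 29.537729342806998 [-0.16  0.27 -0.58]
```

View pics/c3.png

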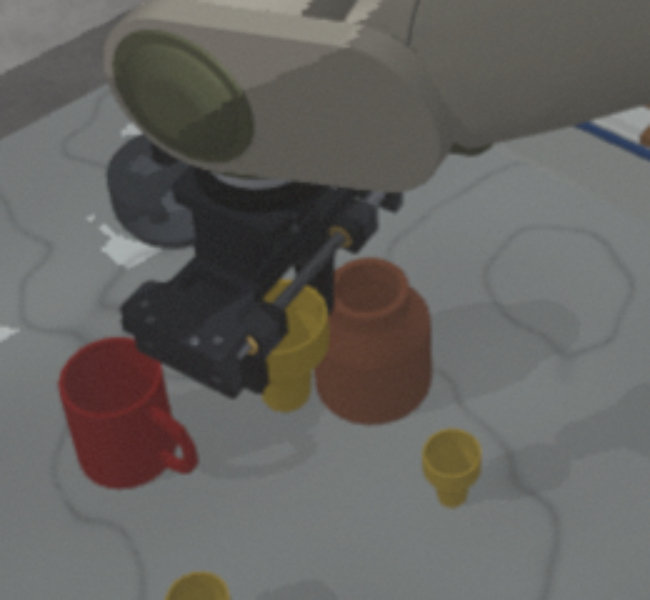

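The funnel is held upright. In the crop its spout end is at about (286,400), the jar's neck centre at (371,291), and the mug stands untouched.

Run:
```python
from h import *
np.set_printoptions(precision=1,suppress=True)
p=lambda x,y:(140+x/2.5,200+y/2.5)
print('spout',onz('side',*p(286,398),153.7))
print('jar',onz('side',*p(371,291),105))
a=cv2.imread('pics/t3.png')
m=cv2.inRange(cv2.cvtColor(a,cv2.COLOR_BGR2HSV),(22,120,50),(35,255,255))
n,l,s,c=cv2.connectedComponentsWithStats(m);print([(list(s[i]),c[i]) for i in range(1,n) if s[i][4]>30])
print(onz('top',228,269.6,105), proj('top',(441,300,229)))
```

```text
spout [440.  304.3 153.7]
jar [505.4 180.  105. ]
[([np.int32(134), np.int32(302), np.int32(15), np.int32(9), np.int32(47)], array([141.8, 307.6])), ([np.int32(208), np.int32(310), np.int32(17), np.int32(16), np.int32(181)], array([215.6, 317.5]))]
[505.  176.1 105. ] [160.9 287.9]
```

Call:
arm_command(steps=[0.02, -0.035, 0, 0, 0, 0, 0.05, 0.04, -0.07, 0, 0, 0, 0, 0.05, 0.055, -0.1, 0, 0, 0, 0, 0.05, 0.065, -0.123, 0, 0, 0, 0, 0.05, 0.065, -0.123, 0, 0, 0, 0, 0.05, 0.065, -0.123, -0.015, 0, 0, 0, 0.05, 0.065, -0.123, -0.03, 0, 0, 0, 0.05, 0.065, -0.123, -0.03, 0, 0, 0, 0.05])

```text
time: 4.97
position: [503.5, 176.2, 163.5]
eef_rot: [-3.109, -0.449, 0.012]
ft_force: [0.2, 0.0, -0.8]
finger_gap: 0.623
grasp_force: 29.5
```

Run:
```python
from h import *
np.set_printoptions(precision=2,suppress=True)
o=observe();print(o['time'],o['position'],o['eef_rot'],o['finger_gap'],o['grasp_force'],o['ft_force'])
b=snap('side','s4.png');a=snap('top','t4.png')
I=np.hstack([cv2.resize(b[250:390,220:360],(400,400),interpolation=2),cv2.resize(a[220:320,180:280],(390,400),interpolation=2)])
cv2.imwrite('pics/c4.png',I[:,:,::-1])
```

```text
4.9667 [503.55 176.25 163.46] [-3.11 -0.45  0.01] 0.622531922783877 29.540676438349248 [ 0.19  0.04 -0.84]
```

View pics/c4.png

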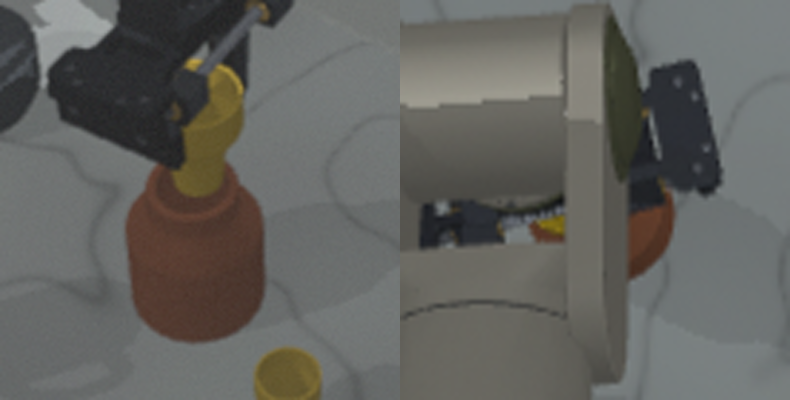

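Call:
arm_command(steps=[0.003, 0.001, -0.005, 0, 0, 0, 0.05, 0.003, 0.001, -0.015, 0, 0, 0, 0.05, 0.003, 0.001, -0.022, 0, 0, 0, 0.05, 0.003, 0.001, -0.028, 0, 0, 0, 0.05, 0.003, 0.001, -0.033, 0, 0, 0, 0.05, 0.003, 0.001, -0.036, 0, 0, 0, 0.05, 0.003, 0.001, -0.036, 0, 0, 0, 0.05, 0.003, 0.001, -0.036, 0, 0, 0, 0.05])

```text
time: 5.73
position: [508.7, 177.2, 131.5]
eef_rot: [3.109, 0.449, 0.0]
ft_force: [-1.2, 0.7, -0.8]
finger_gap: 0.618
grasp_force: 29.5
```

Call:
arm_command(steps=[-0.001, 0, -0.003, 0, 0, 0, 0.05, -0.001, 0, -0.006, 0, 0, 0, 0.05, -0.001, 0, -0.009, 0, 0, 0, 0.05, -0.001, 0, -0.011, 0, 0, 0, 0.05, -0.001, 0, -0.013, 0, 0, 0, 0.05, -0.001, 0, -0.014, 0, 0, 0, 0.05, -0.001, 0, -0.014, 0, 0, 0, 0.05, -0.001, 0, -0.014, 0, 0, 0, 0.05])

```text
time: 6.4
position: [507.7, 177.1, 117.4]
eef_rot: [3.109, 0.449, 0.0]
ft_force: [0.1, -0.3, -0.9]
finger_gap: 0.613
grasp_force: 29.6
```

Call:
arm_command(steps=[0, 0, -0.001, 0, 0, 0, 0.05, 0, 0, -0.002, 0, 0, 0, 0.05, 0, 0, -0.003, 0, 0, 0, 0.05, 0, 0, -0.004, 0, 0, 0, 0.05, 0, 0, -0.004, 0, 0, 0, 0.05, 0, 0, -0.004, 0, 0, 0, 0.05, 0, 0, -0.004, 0, 0, 0, 0.05, 0, 0, -0.004, 0, 0, 0, 0.05])

```text
time: 7.07
position: [507.8, 177.2, 113.5]
eef_rot: [3.109, 0.449, 0.001]
ft_force: [3.6, -0.0, 0.7]
finger_gap: 0.623
grasp_force: 29.4
```

Call:
arm_command(steps=[0, 0, -0.001, 0, 0, 0, 0.05, 0, 0, -0.002, 0, 0, 0, 0.05, 0, 0, -0.002, 0, 0, 0, 0.05, 0, 0, -0.002, 0, 0, 0, 0.05, 0, 0, -0.002, 0, 0, 0, 0.05, 0, 0, -0.002, 0, 0, 0, 0.05, 0, 0, -0.002, 0, 0, 0, 0.05, 0, 0, -0.002, 0, 0, 0, 0.05])

```text
time: 7.73
position: [507.6, 177.2, 111.4]
eef_rot: [-3.109, -0.449, 0.0]
ft_force: [2.2, -0.9, 0.8]
finger_gap: 0.623
grasp_force: 29.4
```

Call:
arm_command(steps=[0, 0, -0.001, 0, 0, 0, 0.05, 0, 0, -0.002, 0, 0, 0, 0.05, 0, 0, -0.003, 0, 0, 0, 0.05, 0, 0, -0.003, 0, 0, 0, 0.05, 0, 0, -0.003, 0, 0, 0, 0.05, 0, 0, -0.003, 0, 0, 0, 0.05, 0, 0, -0.003, 0, 0, 0, 0.05, 0, 0, -0.003, 0, 0, 0, 0.05])

```text
time: 8.4
position: [508.5, 177.1, 109.2]
eef_rot: [3.109, 0.449, 0.004]
ft_force: [4.5, -1.4, 6.9]
finger_gap: 0.621
grasp_force: 28.9
```

Run:
```python
from h import *
np.set_printoptions(precision=2,suppress=True)
o=observe();print(o['time'],o['position'],o['eef_rot'],o['finger_gap'],o['grasp_force'],o['ft_force'])
b=snap('side','s5.png')
cv2.imwrite('pics/c5.png',cv2.resize(b[250:390,220:360],(500,500),interpolation=2)[:,:,::-1])
```

```text
8.4 [508.48 177.13 109.15] [3.11 0.45 0.  ] 0.6205213462205311 28.916155985210573 [ 4.52 -1.38  6.89]
```

View pics/c5.png

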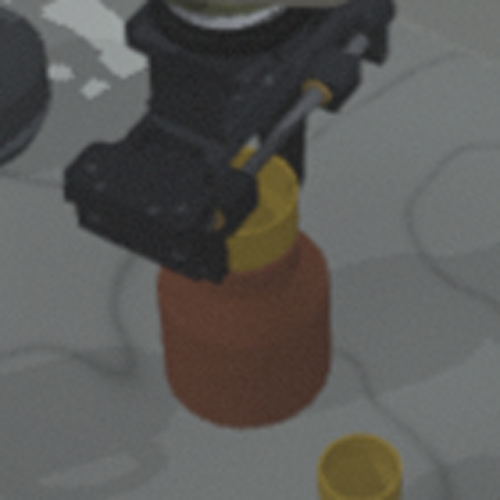

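The funnel's collar is sitting on the jar's rim at crop (262,225) with 7 N of contact force. Releasing it.

Call:
arm_command(steps=[0, 0, 0.001, 0, 0, 0, 0.088, 0, 0, 0.001, 0, 0, 0, 0.088, 0, 0, 0.001, 0, 0, 0, 0.088, 0, 0, 0.001, 0, 0, 0, 0.088, 0, 0, 0.001, 0, 0, 0, 0.088, 0, 0, 0.02, 0, 0, 0, 0.088, 0, 0, 0.05, 0, 0, 0, 0.088, 0, 0, 0.09, 0, 0, 0, 0.088])

```text
time: 9.12
position: [506.2, 177.0, 197.3]
eef_rot: [-3.109, -0.449, 0.01]
ft_force: [0.7, 0.1, 0.5]
finger_gap: 0.995
grasp_force: 0.0
```

Call:
arm_command(steps=[0, 0, 0.04, 0, 0, 0, 0.088, 0, 0, 0.05, 0, 0, 0, 0.088, 0.0, -0.04, 0.05, 0, 0, -0.04, 0.088, 0.0, -0.08, 0.05, 0, 0, -0.08, 0.088, 0.01, -0.12, 0.05, 0, 0, -0.094, 0.088, 0.02, -0.16, 0.05, 0, 0, -0.094, 0.088, 0.03, -0.2, 0.05, 0, 0, -0.094, 0.088, 0.04, -0.24, 0.05, 0, 0, -0.094, 0.088])

```text
time: 9.78
position: [547.4, -64.7, 248.3]
eef_rot: [-3.127, -0.303, 0.001]
ft_force: [0.2, 0.7, 0.1]
finger_gap: 0.999
grasp_force: 0.0
```

Run:
```python
from h import *
np.set_printoptions(precision=2,suppress=True)
o=observe();print(o['time'],o['position'],o['eef_rot'],o['finger_gap'],o['grasp_force'],o['ft_force'],o['joint_pos'])
b=snap('side','s6.png');a=snap('top','t6.png')
I=np.hstack([cv2.resize(b[260:400,220:360],(400,400),interpolation=2),cv2.resize(a[220:320,180:280],(390,400),interpolation=2)])
cv2.imwrite('pics/c6.png',I[:,:,::-1])
```

```text
9.7833 [547.43 -64.7  248.35] [-3.13 -0.3   0.  ] 0.9985833623703734 0.0 [0.23 0.69 0.07] [-0.33  0.38  1.28  0.    1.49  1.05]
```

View pics/c6.png

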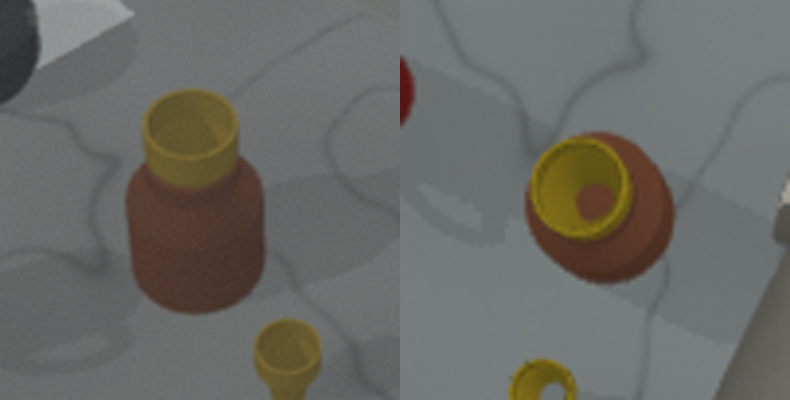

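The funnel is upright and fully home: its mouth is at crop (190,136) in the side view and (582,188) in the top view. Nothing else has moved. Next, the scoop.

Call:
arm_command(steps=[0.02, -0.03, 0, 0, 0, 0, 0.088, 0.04, -0.06, 0, 0, 0, 0, 0.088, 0.06, -0.09, 0, 0, 0, 0, 0.088, 0.072, -0.11, -0.01, 0, 0, 0, 0.088, 0.072, -0.11, -0.04, 0, 0, 0, 0.088, 0.072, -0.11, -0.08, 0, 0, 0, 0.088, 0.072, -0.11, -0.11, 0, 0, 0, 0.088, 0.072, -0.11, -0.12, 0, 0, 0, 0.088])

```text
time: 10.55
position: [617.6, -171.3, 123.4]
eef_rot: [-3.122, -0.302, 0.012]
ft_force: [-0.8, -0.1, -0.7]
finger_gap: 0.999
grasp_force: 0.0
```

Run:
```python
from h import *
np.set_printoptions(precision=3,suppress=True)
o=observe();print(o['time'],o['position'],o['eef_rot'],o['joint_pos'])
b=snap('side','s7.png');a=snap('top','t7.png')
I=np.zeros((480,790,3),'uint8');I[:,:480]=cv2.resize(b[140:300,280:440],(480,480),interpolation=2);I[:480,480:]=cv2.resize(a[160:350,315:440],(310,480),interpolation=2)
cv2.imwrite('pics/c7.png',I[:,:,::-1])
print('funnel mouth side',onz('side',286.5,307.6,142),'top',onz('top',226.7,267,142))
```

```text
10.55 [ 617.589 -171.323  123.391] [-3.122 -0.302  0.012] [-0.455  0.636  1.191  0.     1.323  0.923]
funnel mouth side [497.278 189.383 142.   ] top [505.982 173.795 142.   ]
```

View pics/c7.png

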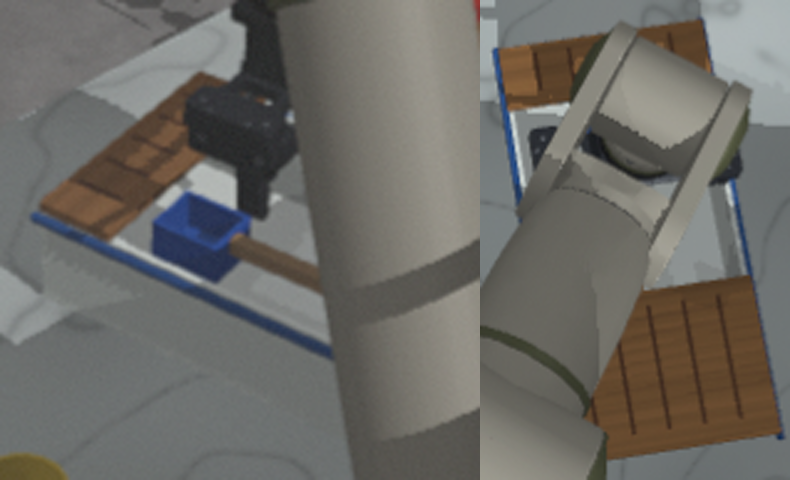

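The side crop shows the left finger above and beside the handle at (258,213), with the handle joining the bowl at (235,240). The body is inside the gap, clear of both boards.

Run:
```python
from h import *
np.set_printoptions(precision=1,suppress=True)
print('funnel',onz('side',286.5,303,142),'handle@bowl',onz('side',357.3,219,42),onz('side',357.3,221,34))
print(proj('side',(610,-131,123)))
for t,x,y in(('bowl far-left top',188,196),('bowl left top corner',155,231),('bowl near top',216,249),('right top',250,213)): print(t,onz('side',280+x/3,140+y/3,44))
```

```text
funnel [505.6 182.3 142. ] handle@bowl [ 667.1 -164.4   42. ] [ 668.7 -166.4   34. ]
[366.7 208.8]
bowl far-left top [ 725.  -173.8   44. ]
bowl left top corner [ 711.1 -124.6   44. ]
bowl near top [ 663.6 -143.5   44. ]
right top [ 676.5 -194.    44. ]
```

Call:
arm_command(steps=[0, 0, -0.02, 0, 0, 0, 0.088, 0, 0, -0.04, 0, 0, 0, 0.088, 0, 0, -0.055, 0, 0, 0, 0.088, 0, 0, -0.065, 0, 0, 0, 0.088, 0, 0, -0.07, 0, 0, 0, 0.088, 0, 0, -0.07, 0, 0, 0, 0.088, 0, 0, -0.07, 0, 0, 0, 0.088, 0, 0, -0.07, 0, 0, 0, 0.088])

```text
time: 11.32
position: [620.2, -173.0, 59.9]
eef_rot: [3.126, 0.302, 0.003]
ft_force: [0.5, 0.3, 0.3]
finger_gap: 0.998
grasp_force: 0.0
```

Call:
arm_command(steps=[0, 0, -0.015, 0, 0, 0, 0.088, 0, 0, -0.028, 0, 0, 0, 0.088, 0, 0, -0.037, 0, 0, 0, 0.088, 0, 0, -0.037, 0, 0, 0, 0.088, 0, 0, -0.037, 0, 0, 0, 0.088, 0, 0, -0.037, 0, 0, 0, 0.03, 0, 0, -0.037, 0, 0, 0, 0.0, 0, 0, -0.037, 0, 0, 0, 0.0])

```text
time: 11.98
position: [619.9, -173.0, 22.2]
eef_rot: [3.126, 0.302, 0.002]
ft_force: [0.2, -0.2, -0.1]
finger_gap: 0.795
grasp_force: 0.0
```

Call:
arm_command(steps=[0, 0, 0, 0, 0, 0, 0, 0, 0, 0, 0, 0, 0, 0, 0, 0, 0, 0, 0, 0, 0, 0, 0, 0, 0, 0, 0, 0, 0, 0, 0, 0, 0, 0, 0, 0, 0, 0, 0, 0, 0, 0, 0, 0, 0, 0, 0, 0, 0, 0, 0, 0, 0, 0, 0, 0])

```text
time: 12.65
position: [619.6, -172.9, 21.4]
eef_rot: [3.127, 0.302, 0.0]
ft_force: [-0.6, 0.4, 0.3]
finger_gap: 0.193
grasp_force: 0.1
```

Call:
arm_command(steps=[0, 0, 0, 0, 0, 0, 0, 0, 0, 0, 0, 0, 0, 0, 0, 0, 0, 0, 0, 0, 0, 0, 0, 0, 0, 0, 0, 0, 0, 0, 0, 0, 0, 0, 0, 0, 0, 0, 0, 0, 0, 0, 0, 0, 0, 0, 0, 0, 0, 0, 0, 0, 0, 0, 0, 0])

```text
time: 13.32
position: [619.6, -172.8, 21.4]
eef_rot: [-3.127, -0.302, -0.0]
ft_force: [-0.1, -0.8, 0.9]
finger_gap: 0.153
grasp_force: 30.0
```

Call:
arm_command(steps=[0, 0, 0.002, 0, 0, 0, 0, -0.006, -0.001, 0.002, 0, 0, 0, 0, -0.013, -0.0025, 0.002, 0, 0, 0, 0, -0.02, -0.004, 0.002, 0, 0, 0, 0, -0.027, -0.0053, 0.002, 0, 0, 0, 0, -0.0324, -0.0063, 0.002, 0, 0, 0, 0, -0.0324, -0.0063, 0.002, 0, 0, 0, 0, -0.0324, -0.0063, 0.002, 0, 0, 0, 0])

```text
time: 13.98
position: [587.0, -179.3, 23.6]
eef_rot: [3.127, 0.302, 0.0]
ft_force: [-0.4, -1.0, -0.2]
finger_gap: 0.155
grasp_force: 30.0
```

Call:
arm_command(steps=[-0.0006, -0.0001, 0.0067, 0.0067, -0.0343, 0, 0, -0.0014, -0.0003, 0.0135, 0.0134, -0.0687, 0, 0, -0.0025, -0.0005, 0.02, 0.02, -0.103, 0, 0, -0.0037, -0.0007, 0.0269, 0.0267, -0.1373, 0, 0, -0.0054, -0.001, 0.0336, 0.0334, -0.1717, 0, 0, -0.007, -0.0014, 0.0402, 0.0401, -0.206, 0, 0, -0.009, -0.0018, 0.0467, 0.0468, -0.2404, 0, 0, -0.0111, -0.0022, 0.0531, 0.0535, -0.2747, 0, 0])

```text
time: 14.65
position: [576.3, -181.3, 77.0]
eef_rot: [-3.07, -0.297, -0.436]
ft_force: [0.5, -0.3, -2.0]
finger_gap: 0.152
grasp_force: 30.0
```

Run:
```python
from h import *
np.set_printoptions(precision=3,suppress=True)
o=observe();print(o['time'],o['position'],o['eef_rot'],o['joint_pos'],o['ft_force'],o['ft_torque'])
Rm=R.from_rotvec(o['eef_rot']).as_matrix();print(Rm)
b=snap('side','s8.png');snap('top','t8.png')
m=cv2.inRange(cv2.cvtColor(b,cv2.COLOR_RGB2HSV),(108,140,50),(125,255,255))
n,l,s,c=cv2.connectedComponentsWithStats(m);print([(s[i],c[i]) for i in range(1,n) if s[i][4]>60])
```

```text
14.65 [ 576.339 -181.345   77.036] [-3.07  -0.297 -0.436] [-0.583  0.556  1.556  0.264  0.843  0.637] [ 0.512 -0.3   -2.033] [-0.042  0.137  0.01 ]
[[ 0.943  0.192  0.273]
 [ 0.184 -0.981  0.053]
 [ 0.278  0.001 -0.961]]
[]
```

Run:
```python
from h import *
np.set_printoptions(precision=1,suppress=True)
b=cv2.imread('pics/s8.png')
m=cv2.inRange(cv2.cvtColor(b,cv2.COLOR_BGR2HSV),(105,110,25),(130,255,255))
n,l,s,c=cv2.connectedComponentsWithStats(m);print([(s[i],c[i]) for i in range(1,n) if s[i][4]>60])
# predicted bowl top corners & bottom for no-slip scoop
Rm=R.from_rotvec([-3.07,-.297,-.436]).as_matrix();T=np.array([576.3,-181.3,77.])
S=np.c_[Rm[:,0],-Rm[:,1],-Rm[:,2]]; o=T-S@np.array([44,0,13.4])
for q in [(90,-25,36),(90,25,36),(150,25,36),(150,-25,36),(90,25,0),(150,25,0)]: print(q,o+S@np.array(q),proj('side',o+S@np.array(q)))
```

```text
[(array([614, 126,  26,  11, 112], dtype=int32), array([630., 130.])), (array([347, 184,  35,  35, 578], dtype=int32), array([361.9, 199.8])), (array([306, 218, 100,  48, 223], dtype=int32), array([351.8, 239.6]))]
(90, -25, 36) [ 618.3 -198.6  111.5] [384.9 198.2]
(90, 25, 36) [ 608.7 -149.5  111.5] [372.9 209.6]
(150, 25, 36) [ 665.3 -138.4  128.2] [351.  194.1]
(150, -25, 36) [ 674.8 -187.5  128.2] [363.4 183.1]
(90, 25, 0) [ 618.5 -147.6   76.9] [368.2 220.2]
(150, 25, 0) [ 675.1 -136.5   93.6] [346.8 204.9]
```

Call:
arm_command(steps=[0.017, 0.0033, 0.005, 0, 0, 0, 0, 0.034, 0.0066, 0.01, 0, 0, 0, 0, 0.051, 0.01, 0.015, 0, 0, 0, 0, 0.068, 0.0133, 0.02, 0, 0, 0, 0, 0.085, 0.0166, 0.025, 0, 0, 0, 0, 0.102, 0.02, 0.03, 0, 0, 0, 0, 0.119, 0.0232, 0.035, 0, 0, 0, 0, 0.137, 0.0267, 0.0404, 0, 0, 0, 0])

```text
time: 15.42
position: [714.0, -154.2, 116.5]
eef_rot: [-3.071, -0.297, -0.43]
ft_force: [-0.0, -1.0, -0.3]
finger_gap: 0.154
grasp_force: 30.0
```

Run:
```python
from h import *
np.set_printoptions(precision=3,suppress=True)
o=observe();print(o['time'],o['position'],o['eef_rot'],o['joint_pos'],o['ft_force'],o['ft_torque'])
Rm=R.from_rotvec(o['eef_rot']).as_matrix();T=o['position']
S=np.c_[Rm[:,0],-Rm[:,1],-Rm[:,2]]; g=T-S@np.array([44,0,13.4]);print('tail',g+S@np.array([-150,0,0]),'bowl',g+S@np.array([120,0,0]))
b=snap('side','s9.png')
m=cv2.inRange(cv2.cvtColor(b,cv2.COLOR_RGB2HSV),(105,110,25),(130,255,255))
n,l,s,c=cv2.connectedComponentsWithStats(m);print([(s[i],c[i]) for i in range(1,n) if s[i][4]>60])
q=np.array([proj('side',g+S@np.array([x,y,z])) for x in(90,150) for y in (-25,25) for z in(0,36)]);print(q.min(0),q.max(0))
```

```text
15.4167 [ 713.988 -154.166  116.495] [-3.071 -0.297 -0.43 ] [-0.43   0.693  1.128  0.18   1.1    0.884] [-0.041 -1.008 -0.337] [-0.024  0.152 -0.009]
tail [ 534.499 -189.179   50.365] bowl [ 789.328 -139.472  124.468]
[(array([618, 126,  22,  12, 109], dtype=int32), array([630.78 , 130.275])), (array([296, 149,  30,  33, 410], dtype=int32), array([308.098, 163.263])), (array([305, 218,  61,  29, 131], dtype=int32), array([331.435, 230.122]))]
[296.514 148.242] [333.245 183.921]
```

Call:
arm_command(steps=[0, 0, 0.03, 0, 0, 0, 0, 0, 0, 0.06, 0, 0, 0, 0, -0.01, 0, 0.085, 0, 0, 0, 0, -0.03, 0, 0.105, 0, 0, 0, 0, -0.055, 0, 0.12, -0.0134, 0.0687, 0, 0, -0.08, 0, 0.13, -0.0267, 0.1373, 0, 0, -0.1, 0, 0.14, -0.04, 0.206, 0, 0, -0.115, 0, 0.145, -0.0535, 0.2747, 0, 0])

```text
time: 16.13
position: [596.7, -154.8, 263.6]
eef_rot: [3.125, 0.3, -0.004]
ft_force: [1.0, 0.1, -0.7]
finger_gap: 0.155
grasp_force: 30.0
```

```bash
cat > st.py <<'E'
from h import *
np.set_printoptions(precision=3,suppress=True)
o=observe();print(o['time'],o['position'],o['eef_rot'],o['joint_pos'],o['ft_force'],o['grasp_force'])
Rm=R.from_rotvec(o['eef_rot']).as_matrix();T=o['position']
S=np.c_[Rm[:,0],-Rm[:,1],-Rm[:,2]]; g=T-S@np.array([44,0,13.4]);print(S);print('tail',g+S@np.array([-150,0,0]),'bowl',g+S@np.array([120,0,0]))
b=snap('side');a=snap('top')
for n_,i in(('side',b),('top',a)):
    m=cv2.inRange(cv2.cvtColor(i,cv2.COLOR_RGB2HSV),(105,110,25),(130,255,255))
    n,l,s,c=cv2.connectedComponentsWithStats(m);print(n_,[list(map(int,s[i])) for i in range(1,n) if s[i][4]>150])
    q=np.array([proj(n_,g+S@np.array([x,y,z])) for x in(90,150) for y in (-25,25) for z in(0,36)]);print(q.min(0),np.ptp(q,axis=0))
E
python3 st.py
```

```text
16.1333 [ 596.728 -154.818  263.633] [ 3.125  0.3   -0.004] [-0.444  0.487  1.049 -0.003  1.606  0.935] [ 0.978  0.067 -0.671] 30.000204546377063
[[ 0.982 -0.19   0.003]
 [ 0.19   0.982  0.002]
 [-0.003 -0.002  1.   ]]
tail [ 406.24  -191.764  250.803] bowl [ 671.306 -140.39   250.01 ]
side [[331, 122, 33, 32, 468]]
[332.387 120.243] [38.502 34.931]
top [[0, 127, 36, 72, 1883]]
[351.898 173.692] [28.557 33.81 ]
```

Call:
arm_command(steps=[-0.01, 0.01, 0, 0, 0, 0.1, 0, -0.02, 0.025, 0, 0, 0, 0.2, 0, -0.03, 0.045, 0, 0, 0, 0.3, 0, -0.04, 0.065, 0, 0, 0, 0.4, 0, -0.05, 0.085, 0, 0, 0, 0.5, 0, -0.06, 0.105, 0, 0, 0, 0.6, 0, -0.07, 0.125, 0, 0, 0, 0.7, 0, -0.08, 0.145, 0, 0, 0, 0.8, 0])

```text
time: 16.9
position: [518.0, -8.6, 261.0]
eef_rot: [-2.759, -1.502, -0.002]
ft_force: [0.4, -0.4, -1.1]
finger_gap: 0.154
grasp_force: 30.0
```

Call:
arm_command(steps=[-0.003, 0.02, 0, 0, 0, 0.1, 0, -0.006, 0.04, 0, 0, 0, 0.2, 0, -0.009, 0.06, 0, 0, 0, 0.3, 0, -0.009, 0.08, 0, 0, 0, 0.4, 0, -0.009, 0.095, 0, 0, 0, 0.48, 0, -0.009, 0.105, 0, 0, 0, 0.54, 0, -0.009, 0.11, 0, 0, 0, 0.58, 0, -0.009, 0.11, 0, 0, 0, 0.58, 0])

```text
time: 17.57
position: [509.4, 101.6, 261.0]
eef_rot: [-2.216, -2.226, -0.001]
ft_force: [0.2, 0.1, -1.0]
finger_gap: 0.159
grasp_force: 30.0
```

```bash
python3 st.py
```

```text
17.5667 [509.38  101.554 261.01 ] [-2.216 -2.226 -0.001] [-0.032  0.311  1.339  0.001  1.492 -0.037] [ 0.232  0.138 -0.968] 29.999604681506753
[[-0.005 -1.    -0.   ]
 [ 1.    -0.005 -0.001]
 [ 0.001 -0.     1.   ]]
tail [510.277 -92.43  247.422] bowl [509.034 177.567 247.683]
side [[258, 227, 48, 47, 1472], [331, 229, 98, 47, 216]]
[259.275 224.813] [49.015 48.339]
top [[0, 127, 36, 72, 1883], [321, 179, 14, 79, 169]]
[199.932 243.461] [32.431 26.775]
```

Call:
arm_command(steps=[-0.0015, 0, -0.01, 0, 0, 0, 0, -0.0015, 0, -0.025, 0, 0, 0, 0, -0.0015, 0, -0.04, 0, 0, 0, 0, -0.0015, 0, -0.052, 0, 0, 0, 0, -0.0015, 0, -0.06, 0, 0, 0, 0, -0.0015, 0, -0.063, 0, 0, 0, 0, -0.0015, 0, -0.065, 0, 0, 0, 0, -0.0015, 0, -0.065, 0, 0, 0, 0])

```text
time: 18.33
position: [507.8, 100.2, 197.0]
eef_rot: [2.22, 2.223, 0.0]
ft_force: [-0.6, 0.0, -1.5]
finger_gap: 0.154
grasp_force: 30.0
```

Call:
arm_command(steps=[0, 0, 0, 0, 0, 0, 0, 0, 0, 0, 0, 0, 0, 0, 0, 0, 0, 0, 0, 0, 0, 0, 0, 0, 0, 0, 0, 0, 0, 0, 0, 0, 0, 0, 0, 0, 0, 0, 0, 0, 0, 0, 0, 0, 0, 0, 0, 0, 0, 0, 0, 0, 0, 0, 0, 0])

```text
time: 19.0
position: [507.6, 100.4, 196.9]
eef_rot: [2.219, 2.224, 0.0]
ft_force: [-0.4, -0.5, -0.8]
finger_gap: 0.154
grasp_force: 30.0
```

```bash
python3 st.py
python3 - <<'E'
from h import *
b=snap('side','s10.png');a=snap('top','t10.png')
I=np.zeros((480,790,3),'uint8');I[:,:480]=cv2.resize(b[200:400,180:380],(480,480),interpolation=2);I[:,480:]=cv2.resize(a[170:350,150:266],(310,480),interpolation=2)
cv2.imwrite('pics/c10.png',I[:,:,::-1])
E
```

```text
19.0 [507.592 100.386 196.935] [2.219 2.224 0.   ] [-0.034  0.36   1.459  0.     1.323 -0.036] [-0.381 -0.49  -0.833] 29.999982146546245
[[-0.002 -1.    -0.   ]
 [ 1.    -0.002 -0.   ]
 [ 0.    -0.     1.   ]]
tail [507.975 -93.614 183.535] bowl [507.442 176.386 183.536]
side [[262, 256, 46, 45, 1340]]
[263.173 253.481] [46.933 47.282]
top [[0, 127, 36, 72, 1882], [320, 179, 16, 83, 177]]
[206.075 249.609] [30.636 25.356]
```

View pics/c10.png

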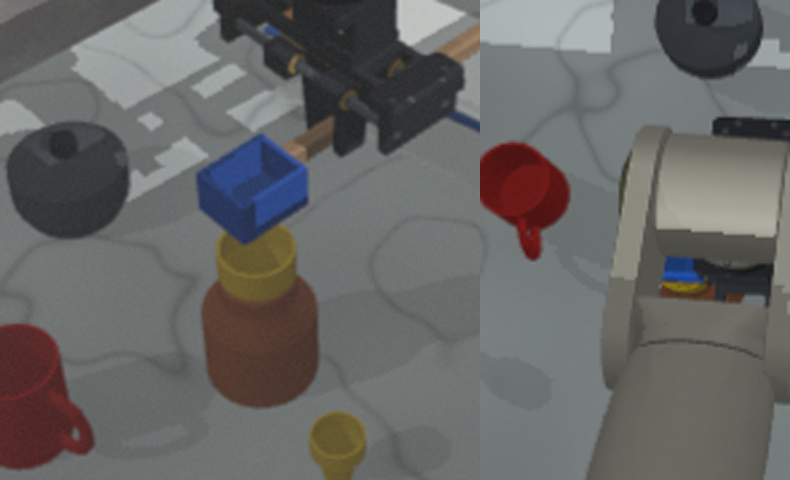

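The last picture shows the bowl at side crop (253,190), level and directly above the funnel mouth at (257,250). There is a clear air gap of about 40 mm. The mug and pot are undisturbed. Handing in.

```bash
python3 -c "
from bench import *
print(finish_job())"
```

```text
the job is handed in; nothing more can be done
None
```

Job handed in at about 19 s: the funnel is home and released in the jar, and the scoop is held level and still, its bowl about 40 mm above the funnel's mouth.

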